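Tip the blue tube block out of the dry bath

TASK

The blue tube block sits flush in its pocket of the dry bath, with no room for fingers beside it. Press down on its end next to the orange mark until the other end tips up and stays up by itself, then lift the block out by the raised end and set it down flat, holes upward, in the middle of the cork mat. Leave the silver block seated in its pocket.

Things in the scene. Friction and masses are not known exactly. Their poses are not given: they have to be found in the camera images.
- blue_block_centre (a point): centre of the loose blue aluminium block, 110 (its x) x 52 (y) x 32 mm (z), about 0.35 kg; the ten dark holes in its top are flat discs. Starts in either pocket, axes as the bath's. Its -x end, pressed down 10 to 15 mm (under 3 N), topples it over the pivot; it then rests about 25 degrees tilted, top edge of the +x end about 19 mm above the rim, free to grip across the 52 mm and lift.
- silver_block_centre (a point): centre of the plain silver block, the same in shape, size and axes, seated in the other pocket. It tips just as easily if its -x end is pressed.
- dry_bath: fixed white bath; origin on the underside, x -90 to 88, y -94 to 94, rim z = 61 mm. Front panel at -x. Pockets along x at y = +46 and -46, 56 mm wide. A seated block is centred at x = 8, underside z = 28, top 1 mm below the rim. The seat ends at x = 5 (pivot); on the -x side the floor is at z = 6. Beyond the block's -x end a flared gap (26 mm at the rim), then an orange strip on the rim.
- mat_centre (a point): centre of the top face of the fixed brown cork mat, 160 x 160 mm, top 8 mm above the bench; x, y along its sides, z up
Mind the look-alikes: they are no part of the job. Leave any green look-alike of the part that bears blue_block_centre alone.

How it is judged:
By the outcome, as a careful person would: the job done as asked, in the order asked, and still so for the second after the job is handed in, with the robot touching nothing.
It also fails if it takes over 38 s, if anything falls off the work surface, if the arm or the gripper's body presses on something with over 40 N, if the wrist force passes 120 N, or if a joint passes its speed limit or range.

ROBOT

A 6-joint arm with a two-finger parallel gripper is mounted at the origin on a cart in front of the work surface, level with it; the furniture and walls round the work are solid. World frame = base frame: x ahead of the robot, y to its left, z up, the work surface at z = 0. Lengths are in m, angles in rad, forces in N, time in s.
With the tool pointing down it reaches from about 0.3 to 0.775 m from the base axis. Payload 14.6 kg.
Tool frame: the origin (TCP) lies at the very end of the fingers, on their centre line; the grasp point (between the pads) lies 19 mm behind it (ctrl.grasp_offset is the distance from the TCP to the grasp point, in m); x points along the fingers, y is the direction in which the jaws open and shut, and the axes are right-handed (so a half turn about x gives the same grasp; the last joint's range is limited). The gripper opens to 94 mm and grips with 3 to 60 N. Pads are 16 mm wide; open, the fingers measure 119 mm over their backs; the gripper's body (75 mm by 177 mm) begins 78 mm behind the grasp point.
Start: joints at [1.042, 0.3, 1.521, -0, 1.321, -0.067], TCP at [0.245, 0.492, 0.205] pointing down, gripper open.
Joint ranges: [-3.03, 3.03], [-0.79, 2.21], [0.23, 2.52], [-1.04, 4.18], [0, 3.07], [-2.55, 2.55]. Speed limits (rad/s): [2.22, 2.22, 2.57, 3.14, 3.14, 3.14].

INTERFACE

Orientations are given as [roll, pitch, yaw] about the fixed x, y, z axes, in that order (R = Rz(yaw) Ry(pitch) Rx(roll)).
In Python, from station import ctrl gives the robot as it stands. The module is installed in compiled form; this text tells all that it offers.
- The arm moves only by the tool send_rows, never from a script. Its argument "rows" is a list that holds one entry, the list of rows, each a list of 4 numbers: the shift along the world's x, y, z in mm, then the turn about the world's z in rad. A call has 1 to 12 rows; each row shifts and turns the commanded pose from where the row before left it; what a row does not reach is not made up. A row lasts 1/10 s, in which the tool goes at most 50 mm and 8.59 degrees, less where a joint would pass 70% of its speed; a pose out of reach is approached as far as the arm can. A call is refused whole if a number of a shift passes 50 or a number of a turn 0.15, either way. A call with a gripper value outside its range is refused whole. "grip" is the gripper's target within -1 to 1 (shut at 1, half-way at 0, fully open at -1), set as the call begins (left out, the last holds). The fingers move at their own pace and stop on an object; "newtons" is the grip in N (left out, the last holds). Time passes only in rows, so rows that do not move let the fingers close. It gives the time, the measured TCP pose, the force and the opening at its end, in the units of the state.
- ctrl.get_obs(): the state, without advancing time (a new reading comes with each control period).
- ctrl.camera(name): name is "scene" or "top" or "wrist"; returns (picture, depth): 480x640x3 uint8, red, green, blue; 480x640 float32, m along the optical axis (not along the pixel's ray), 0 where there is no reading.
- ctrl.camera_params(name): a dict with "vertical_fov" (degrees; the focal length in pixels is half the picture's height over the tangent of half this angle, whatever the lens; pixels are square), "cx", "cy" (the principal point, pixels), "k1" (the pictures are not rectified: a ray, as slopes to the right and down, at radius r is drawn at 1 + k1 r^2 times it, then the intrinsics apply), "cam_to_world" (4x4, takes a point from camera to world coordinates); the wrist camera has in their place "mount" (4x4, takes a point from camera to tool coordinates, whose origin is the TCP and whose axes are the tool frame's). Camera axes: x right, y up, looking along -z (the intrinsics and any distortion apply to the point x, -y, -z); pixel columns grow to the right and rows downward; lengths in m; the calibration is good to about 2 mm. A picture is of the moment at which its call begins: read the wrist's pose just before it. camera_params takes no time and is no camera call.
- ctrl.hand_in(): hands the job in, once; it reports no verdict.
The state is a dict: "time_s": time; "qpos": joint angles; "joint_vel": joint speeds; "tau": joint torques, N m; "ee_pos": TCP position; "eef_rot": TCP orientation; "force": force on the tool from outside, world axes, zero at the start; "moment": the same for the moment, N m; "grip_width": finger opening in m.
Only numpy, scipy, OpenCV 4.12 (cv2) and the standard library are available. Lean on these libraries where they do the work, as an engineer would, in place of code of your own. Each camera call takes 0.05 s, during which the arm holds its last target.

## Working session

There is one attempt and no reset: what is moved stays moved. The work goes in short steps, Python scripts to look and compute and a tool call to move; the robot and the scene stay as the last step left them, time stands still between calls to the robot, and variables do not carry over. Pictures are saved under pics/ and viewed, and the job is handed in when it is done.

Besides the shell and the picture viewer there is one more tool, called after "Call:" as name([rows], argument=value, ...), one row to a line, values as JSON. send_rows: Moves the arm, as the interface text tells. Its arguments: {"type":"object","properties":{"rows":{"type":"array"},"grip":{"type":"number"},"newtons":{"type":"number"}},"required":["rows"]}

```bash
mkdir -p pics; cat > h.py <<'E'
import numpy as np, cv2
from station import ctrl
def K(p):
    return 240/np.tan(np.radians(p["vertical_fov"])/2)
def ray(p,u,v):
    f=K(p); d=np.array([(u-p["cx"])/f,(v-p["cy"])/f]); s=d.copy()
    for _ in range(20): s=d/(1+p["k1"]*(s@s))
    return np.array([s[0],-s[1],-1.0])
def pt(p,u,v,T,depth=None,z=None):
    r=ray(p,u,v)
    if depth is not None: return (T@np.append(r*depth,1))[:3]
    o=T[:3,3]; d=T[:3,:3]@r
    return o+d*(z-o[2])/d[2]
E
python3 - <<'E'
from h import *
for n in ["scene","top"]:
    im,d=ctrl.camera(n); p=ctrl.camera_params(n)
    cv2.imwrite(f"pics/{n}0.png",im[:,:,::-1]); np.savez(f"{n}0.npz",im=im,d=d)
    print(n,p)
print(ctrl.get_obs())
E
```

```text
scene {'vertical_fov': 48.04487270202963, 'cx': 324.2927230237429, 'cy': 255.946447880855, 'k1': -0.010485957938312022, 'cam_to_world': array([[ 0.57849896,  0.46445468, -0.6705377 , -0.23608106],
       [-0.81543068,  0.3088483 , -0.4895769 , -0.53985623],
       [-0.02029186,  0.82999673,  0.55739901,  0.70849222],
       [ 0.        ,  0.        ,  0.        ,  1.        ]])}
top {'vertical_fov': 44.94172163494377, 'cx': 319.7432421750072, 'cy': 246.520017997383, 'k1': -0.1929057375149298, 'cam_to_world': array([[ 2.66210609e-02,  9.99347620e-01, -2.44060007e-02,
         4.81757432e-01],
       [-9.99644046e-01,  2.66560891e-02,  1.11096358e-03,
         3.47506374e-02],
       [ 1.76080734e-03,  2.43677382e-02,  9.99701512e-01,
         1.15278607e+00],
       [ 0.00000000e+00,  0.00000000e+00,  0.00000000e+00,
         1.00000000e+00]])}
{'time_s': 0.1, 'qpos': array([ 1.04240270e+00,  3.00386394e-01,  1.52149831e+00, -4.20542812e-06,
        1.32073519e+00, -6.65964118e-02]), 'joint_vel': array([ 5.74382945e-04, -1.70969992e-03, -1.71932229e-03, -4.77722230e-04,
        1.72924202e-03,  3.58389366e-05]), 'tau': array([ 1.23695718e-03, -5.32642901e+01, -3.53284013e+01,  7.09604868e-02,
        2.34725088e-02, -1.24752637e-04]), 'ee_pos': array([0.2449391 , 0.49218357, 0.20496782]), 'eef_rot': array([-1.63342723,  1.56976908, -2.09522341]), 'force': array([ 0.11897892, -0.93304972, -1.19872675]), 'moment': array([ 0.00224035,  0.00925641, -0.02139757]), 'grip_width': 0.09422800817640285}
```

View pics/top0.png

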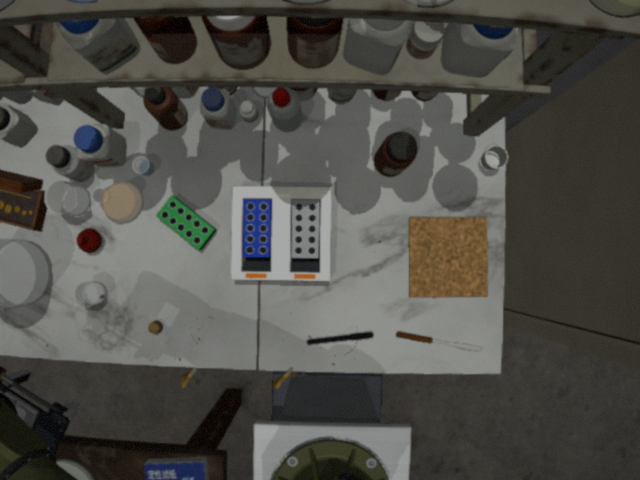

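View pics/scene0.png

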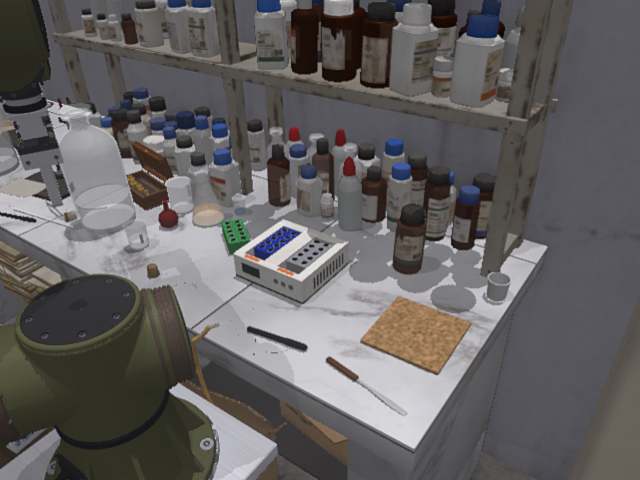

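Top view: the blue block is at about (257,228), the silver one at (305,228), the green look-alike at (186,222), the cork mat at (448,257), and the orange marks at (256,276) and (304,276). Orange is on the robot side, so the bath's -x faces the robot. Next I'll measure positions.

```bash
python3 - <<'E'
from h import *
z=np.load("top0.npz"); im=z["im"]; d=z["d"]; p=ctrl.camera_params("top"); T=p["cam_to_world"]
hsv=cv2.cvtColor(im,cv2.COLOR_RGB2HSV)
def comp(mask,box,zp,name):
    m=np.zeros(mask.shape,np.uint8); x0,y0,x1,y1=box; m[y0:y1,x0:x1]=mask[y0:y1,x0:x1]*255
    m=cv2.morphologyEx(m,cv2.MORPH_CLOSE,np.ones((9,9)))
    cs,_=cv2.findContours(m,cv2.RETR_EXTERNAL,cv2.CHAIN_APPROX_NONE); c=max(cs,key=cv2.contourArea)
    P=np.array([pt(p,u,v,T,z=zp)[:2] for u,v in c[:,0]])*1000
    r=cv2.minAreaRect(P.astype(np.float32))
    dd=[pt(p,u,v,T,depth=d[v,u])[2]*1000 for v,u in np.argwhere(m>0) if d[v,u]>0]
    print(name,"px",c[:,0].mean(0),"rect",r,"zmed",np.median(dd))
H,S,V=hsv[...,0],hsv[...,1],hsv[...,2]
comp((H>105)&(H<130)&(S>120),(230,180,290,290),.060,"blue")
comp((H<15)&(S>150)&(V>120),(235,265,280,285),.061,"orange1")
comp((H<15)&(S>150)&(V>120),(281,265,330,285),.061,"orange2")
comp((H>5)&(H<25)&(S>80),(395,200,500,310),.008,"mat")
comp((S<60)&(V>150),(225,175,345,290),.061,"bath(rough)")
# silver top via depth
for u,v in [(257,210),(257,240),(305,210),(305,240),(257,266),(305,266),(237,230),(328,230),(281,230),(448,257),(280,192)]:
    print(u,v,np.round(pt(p,u,v,T,depth=d[v,u])*1000,1))
c=im[170:300,220:345]; cv2.imwrite("pics/crop0.png",cv2.resize(c,None,fx=5,fy=4.6,interpolation=cv2.INTER_CUBIC)[:,:,::-1])
E
```

```text
blue px [256.56363636 228.33939394] rect ((538.5540771484375, 153.93934631347656), (113.74617767333984, 51.28775405883789), 1.7208702564239502) zmed 60.61249929565405
orange1 px [255.74358974 275.02564103] rect ((451.5023498535156, 153.17543029785156), (3.7730519771575928, 35.979705810546875), 1.6472834348678589) zmed 61.96232686564351
orange2 px [304.5 276. ] rect ((452.1989440917969, 60.725807189941406), (3.7650511264801025, 35.74877166748047), 1.553203821182251) zmed 61.84989809610253
mat px [447.63636364 256.5       ] rect ((496.85919189453125, -223.31532287597656), (158.44825744628906, 158.8276824951172), 1.4034420251846313) zmed 8.944132444775876
bath(rough) px [287.3655706  239.63636364] rect ((532.2086791992188, 108.40536499023438), (174.9423828125, 186.73159790039062), 0.3609074354171753) zmed 61.62644710655074
257 210 [574.2 153.8  62.5]
257 240 [517.6 152.5  58.6]
305 210 [576.4  63.1  62.5]
305 240 [520.   61.6  60.9]
257 266 [468.4 152.2  47.3]
305 266 [470.8  60.7  42.2]
237 230 [535.4 190.5  62.9]
328 230 [539.9  18.8  61.6]
281 230 [537.5 107.3  62.3]
448 257 [ 495.6 -221.9   11. ]
280 192 [609.5 111.4  61. ]
```

View pics/crop0.png

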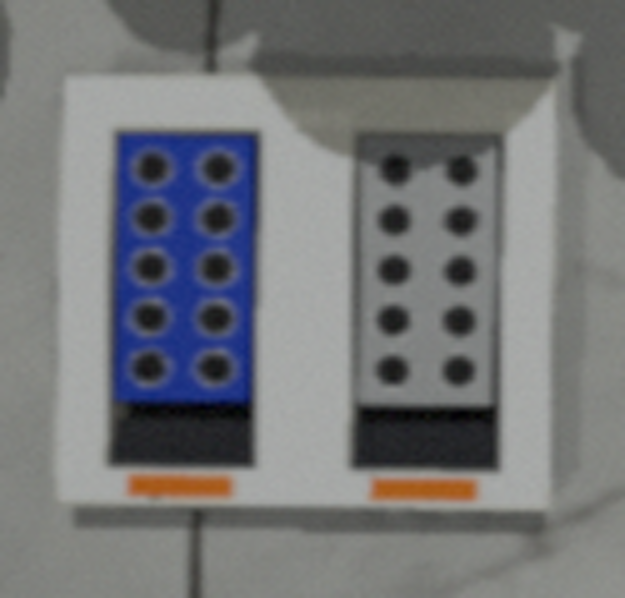

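The picks are blue at (257,228) and its orange strip at (256,275). The look-alikes are green (186,222), off the bath, and silver (305,228); the close crop confirms blue. The sizes and heights match: 114x51 mm at z≈60, and a bath of 175x187 mm. I put the blue centre at about (540,154) mm. Next is the jaw direction and a wrist-camera check.

```bash
cat >> h.py <<'E'
from scipy.spatial.transform import Rotation as R
def toolT(o=None):
    o=o or ctrl.get_obs(); T=np.eye(4); T[:3,:3]=R.from_euler("xyz",o["eef_rot"]).as_matrix(); T[:3,3]=o["ee_pos"]; return T
def st():
    o=ctrl.get_obs(); T=toolT(o); y=T[:3,1]
    print("t",round(o["time_s"],2),"tcp",np.round(o["ee_pos"]*1000,1),"xax",np.round(T[:3,0],3),"jaw deg",round(np.degrees(np.arctan2(y[1],y[0])),2),"F",np.round(o["force"],2),"w",round(o["grip_width"]*1000,1),"q",np.round(o["qpos"],2))
E
python3 -c "
from h import *
st(); print(np.round(ctrl.camera_params('wrist')['mount'],3), ctrl.camera_params('wrist')['vertical_fov'])"
```

```text
t 0.1 tcp [244.9 492.2 205. ] xax [-0.001 -0.001 -1.   ] jaw deg 63.54 F [ 0.12 -0.93 -1.2 ] w 94.2 q [ 1.04  0.3   1.52 -0.    1.32 -0.07]
[[ 0.     0.286 -0.958 -0.18 ]
 [ 1.    -0.001  0.    -0.001]
 [-0.001 -0.958 -0.286 -0.082]
 [ 0.     0.     0.     1.   ]] 66.42683173427042
```

Call:
send_rows([
  [[23,-34,0,0.04],[23,-34,0,0.04],[23,-34,0,0.04],[23,-34,0,0.04],[23,-34,0,0.04],[23,-34,0,0.04],[23,-34,0,0.04],[23,-34,0,0.04],[23,-34,0,0.04],[23,-34,0,0.04],[5,2,0,0.04],[0,0,0,0.03]],
], grip=1, newtons=40)

```text
time_s: 1.3
ee_pos: [0.4805, 0.1536, 0.205]
eef_rot: [-2.95, 1.57, -2.942]
force: [0.3, 0.2, -0.4]
grip_width: 0.002
```

```bash
python3 - <<'E'
from h import *
st()
T=toolT()
im,d=ctrl.camera("wrist"); cv2.imwrite("pics/w1.png",im[:,:,::-1]); np.savez("w1.npz",im=im,d=d,T=T)
p=ctrl.camera_params("wrist"); M=T@p["mount"]
hsv=cv2.cvtColor(im,cv2.COLOR_RGB2HSV); H,S,V=[hsv[...,i] for i in range(3)]
for n,m,zp in [("blue",(H>105)&(H<130)&(S>120),.060),("or",(H<15)&(S>150)&(V>100),.061)]:
    m=cv2.morphologyEx((m*255).astype(np.uint8),cv2.MORPH_CLOSE,np.ones((15,15)))
    cs,_=cv2.findContours(m,cv2.RETR_EXTERNAL,cv2.CHAIN_APPROX_NONE)
    for c in cs:
        if cv2.contourArea(c)<400: continue
        P=np.array([pt(p,u,v,M,z=zp)[:2] for u,v in c[:,0]])*1000
        print(n,c[:,0].min(0),c[:,0].max(0),cv2.minAreaRect(P.astype(np.float32)),P.min(0),P.max(0))
E
```

```text
t 1.3 tcp [480.5 153.6 205. ] xax [-0.001 -0.    -1.   ] jaw deg 90.46 F [ 0.25  0.16 -0.39] w 2.0 q [ 0.24  0.2   1.65  0.    1.3  -1.34]
blue [299 220] [354 333] ((537.3654174804688, 153.73023986816406), (116.71438598632812, 51.58732223510742), 0.41720616817474365) [478.98607076 127.80272149] [595.74414234 179.59006402]
```

View pics/w1.png

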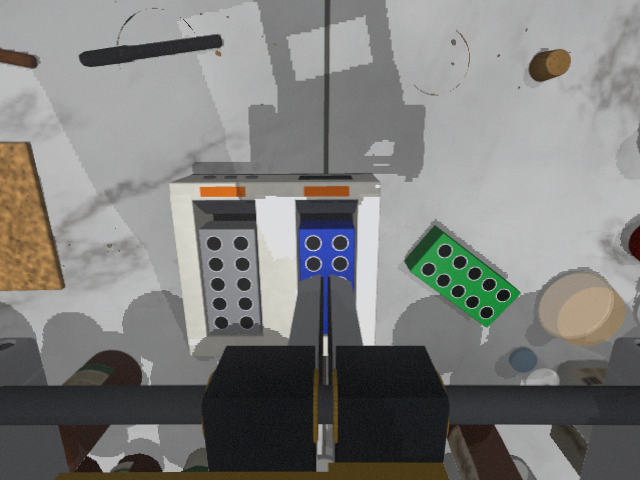

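The wrist view shows the fingers over the blue block (x 299–354 px), with its orange strip at (326,191). The block's +x end measures x≈596 and y≈153.7, which agrees with centre (540.5,154). Its -x end is then at x≈486, so I'll press at x≈496.

Call:
send_rows([
  [[5,0,-35,0],[5,0,-35,0],[5,0,-35,0],[0,0,-25,0],[0,0,-7,0],[0,0,0,0]],
])

```text
time_s: 1.95
ee_pos: [0.4944, 0.1549, 0.0682]
eef_rot: [-2.936, 1.569, -2.927]
force: [0.3, -0.0, 0.6]
grip_width: 0.0009
```

Call:
send_rows([
  [[0,0,-3,0],[0,0,-3,0],[0,0,-3,0],[0,0,-3,0],[0,0,-2,0],[0,0,0,0]],
])

```text
time_s: 2.55
ee_pos: [0.4949, 0.1543, 0.0542]
eef_rot: [-2.943, 1.57, -2.935]
force: [-0.3, -0.2, -0.5]
grip_width: 0.0005
```

```bash
python3 - <<'E'
from h import *
st()
im,d=ctrl.camera("scene"); cv2.imwrite("pics/s2.png",cv2.resize(im[200:320,220:360],None,fx=5,fy=5,interpolation=cv2.INTER_CUBIC)[:,:,::-1])
E
```

```text
t 2.55 tcp [494.9 154.3  54.2] xax [-0. -0. -1.] jaw deg 90.46 F [-0.3  -0.24 -0.46] w 0.5 q [ 0.23  0.41  1.75  0.    0.98 -1.35]
```

View pics/s2.png

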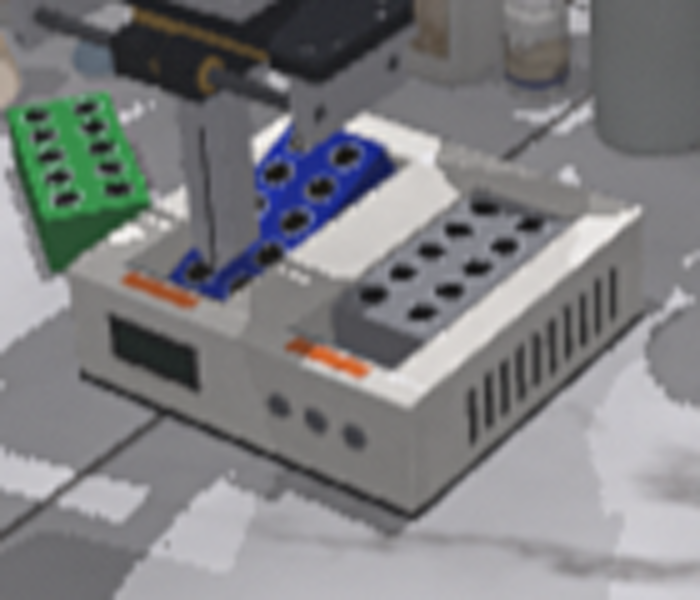

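The scene crop shows the blue block tipping, with its far end at about (370,150) in the crop rising. Silver is unmoved. I'll keep pressing.

Call:
send_rows([
  [[0,0,-3,0],[0,0,-3,0],[0,0,-2,0],[0,0,-1,0],[0,0,0,0],[0,0,0,0],[0,0,0,0]],
])

```text
time_s: 3.3
ee_pos: [0.4957, 0.1545, 0.0468]
eef_rot: [0.171, 1.569, 0.179]
force: [-5.1, -0.9, 16.1]
grip_width: 0.0006
```

Call:
send_rows([
  [[0,0,15,0],[0,0,30,0],[0,0,40,0],[0,0,40,0],[-20,0,20,0],[-40,0,0,0],[-40,0,0,0],[-40,0,0,0],[0,0,0,0]],
], grip=-0.5)

```text
time_s: 4.2
ee_pos: [0.3521, 0.1543, 0.1905]
eef_rot: [1.509, 1.571, 1.519]
force: [1.3, -0.4, -0.8]
grip_width: 0.0683
```

```bash
python3 - <<'E'
from h import *
st()
im,d=ctrl.camera("scene"); cv2.imwrite("pics/s3.png",cv2.resize(im[200:320,220:360],None,fx=5,fy=5,interpolation=cv2.INTER_CUBIC)[:,:,::-1])
T=toolT()
im,d=ctrl.camera("wrist"); cv2.imwrite("pics/w3.png",im[:,:,::-1]); np.savez("w3.npz",im=im,d=d,T=T)
im,d=ctrl.camera("top"); cv2.imwrite("pics/t3.png",cv2.resize(im[170:300,220:345],None,fx=5,fy=4.6,interpolation=cv2.INTER_CUBIC)[:,:,::-1]); np.savez("t3.npz",im=im,d=d)
E
```

```text
t 4.2 tcp [352.1 154.3 190.5] xax [ 0.  0. -1.] jaw deg 90.54 F [ 1.33 -0.39 -0.84] w 68.3 q [ 0.32 -0.07  1.97  0.    1.24 -1.26]
```

View pics/s3.png

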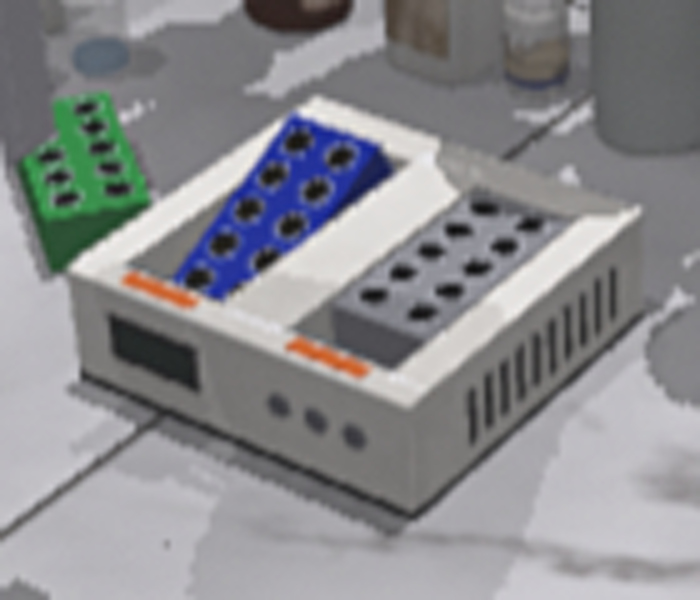

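View pics/w3.png

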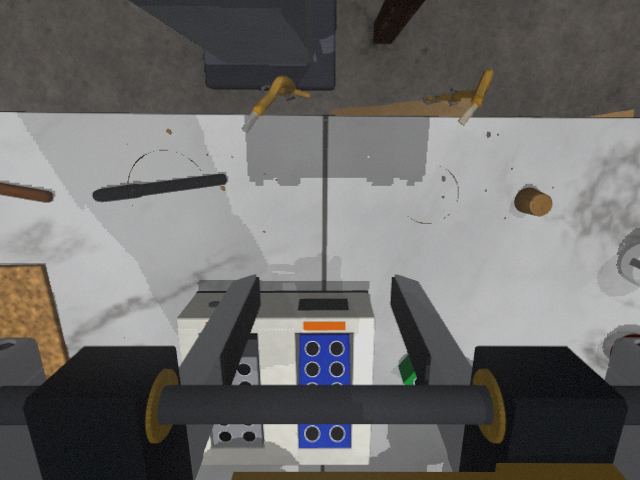

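View pics/t3.png

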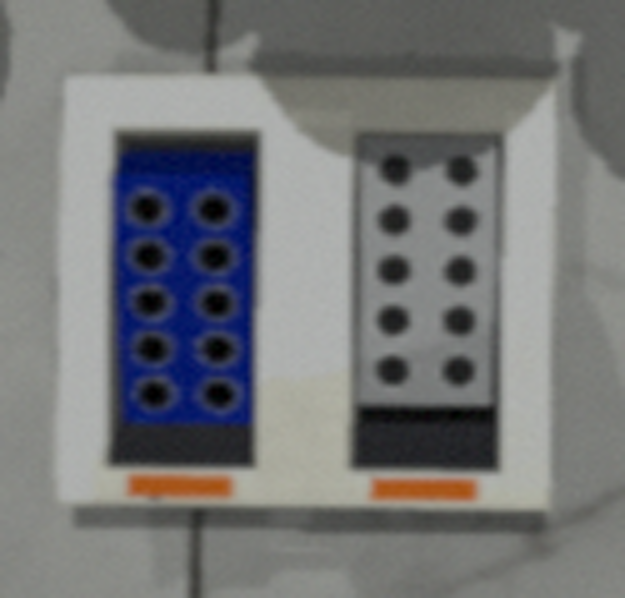

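The block stays tipped: the top crop shows its raised +x end face at rows 152–185, with its edge at about (186,182). Silver is still seated. Now I'll measure the raised edge and the tilt.

```bash
python3 - <<'E'
from h import *
z=np.load("t3.npz"); im=z["im"]; d=z["d"]; p=ctrl.camera_params("top"); T=p["cam_to_world"]
hsv=cv2.cvtColor(im,cv2.COLOR_RGB2HSV); H,S,V=[hsv[...,i] for i in range(3)]
m=((H>105)&(H<130)&(S>120)); m[:, :235]=0; m[:,280:]=0; m[:190]=0; m[275:]=0
v,u=np.nonzero(m)
P=np.array([pt(p,a,b,T,depth=d[b,a]) for a,b in zip(u,v)])*1000
for x in range(470,600,8):
    s=P[(P[:,0]>=x)&(P[:,0]<x+8)]
    if len(s): print(x+4,len(s),np.round([np.median(s[:,2]),s[:,1].min(),s[:,1].max()],1))
print("edge",[np.round(pt(p,a,209,T,z=.080)*1000,1) for a in (244,257,271)])
E
```

```text
474 34 [ 34.6 132.7 176.8]
482 105 [ 38.9  34.8 180.8]
490 59 [ 42.1 130.  178.6]
498 96 [ 45.  130.  178.7]
506 60 [ 48.4 130.2 178.4]
514 82 [ 53.3 129.8 178.3]
522 75 [ 56.  129.7 181. ]
530 62 [ 60.4 130.  182.1]
538 103 [ 64.1 129.6 181.3]
546 62 [ 67.1 129.7 178.9]
554 108 [ 71.3 129.  178.8]
562 67 [ 74.3 128.9 178.6]
570 93 [ 78.8 129.1 178.3]
578 110 [ 78.6 129.2 178.5]
586 80 [ 62.5 129.6 178.8]
594 12 [ 27.7 152.1 180. ]
edge [array([574. , 176.2,  80. ]), array([574.5, 151.9,  80. ]), array([575.2, 125.9,  80. ])]
```

Slope is 24.6° with the raised edge at x≈575 and z≈80, as described. I'll grip at x=570, y=154, TCP z≈64, above the 61 mm rim.

Call:
send_rows([
  [[43,0,0,0],[43,0,0,0],[43,0,0,0],[43,0,0,0],[43,0,0,0],[3,0,-35,0],[0,0,-35,0],[0,0,-30,0],[0,0,-16,0],[0,0,0,0],[0,0,0,0]],
])

```text
time_s: 5.45
ee_pos: [0.5737, 0.1542, 0.0744]
eef_rot: [-2.691, 1.571, -2.683]
force: [0.3, 0.2, 0.8]
grip_width: 0.0701
```

```bash
python3 - <<'E'
from h import *
st()
im,d=ctrl.camera("scene"); cv2.imwrite("pics/s4.png",cv2.resize(im[190:310,220:360],None,fx=5,fy=5,interpolation=cv2.INTER_CUBIC)[:,:,::-1])
E
```

```text
t 5.45 tcp [573.7 154.2  74.4] xax [-0. -0. -1.] jaw deg 90.45 F [0.33 0.23 0.82] w 70.1 q [ 0.2   0.53  1.52 -0.    1.09 -1.38]
```

View pics/s4.png

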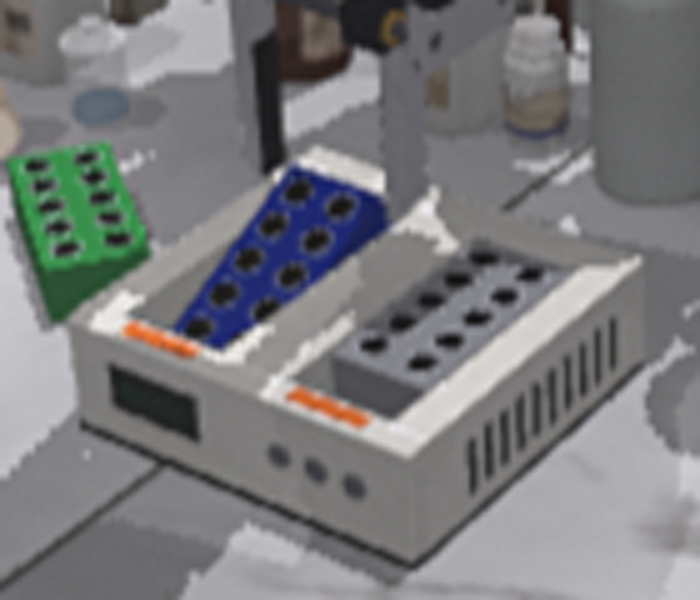

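The fingers straddle the raised end at about (270,150) and (405,190) in the crop. Lowering and gripping.

Call:
send_rows([
  [[-3,0,-6,0],[0,0,-5,0],[0,0,0,0],[0,0,0,0]],
])

```text
time_s: 5.9
ee_pos: [0.5701, 0.1544, 0.0636]
eef_rot: [-0.272, 1.571, -0.264]
force: [0.5, -0.4, -0.6]
grip_width: 0.0706
```

Call:
send_rows([
  [[0,0,0,0],[0,0,0,0],[0,0,0,0],[0,0,0,0],[0,0,0,0],[0,0,0,0]],
], grip=1, newtons=50)

```text
time_s: 6.5
ee_pos: [0.5701, 0.1544, 0.0635]
eef_rot: [0.088, 1.571, 0.096]
force: [0.7, 0.6, 0.6]
grip_width: 0.0517
```

Call:
send_rows([
  [[0,0,5,0],[0,0,8,0],[0,0,10,0],[0,0,10,0],[0,0,10,0],[0,0,0,0]],
])

```text
time_s: 7.1
ee_pos: [0.5708, 0.1545, 0.1084]
eef_rot: [0.191, 1.568, 0.199]
force: [0.5, 0.7, -2.5]
grip_width: 0.0511
```

```bash
python3 - <<'E'
from h import *
st()
im,d=ctrl.camera("scene"); cv2.imwrite("pics/s5.png",cv2.resize(im[170:290,220:360],None,fx=5,fy=5,interpolation=cv2.INTER_CUBIC)[:,:,::-1])
E
```

```text
t 7.1 tcp [570.8 154.5 108.4] xax [ 0.003  0.001 -1.   ] jaw deg 90.47 F [ 0.5   0.73 -2.48] w 51.1 q [ 0.2   0.48  1.5  -0.    1.15 -1.38]
```

View pics/s5.png

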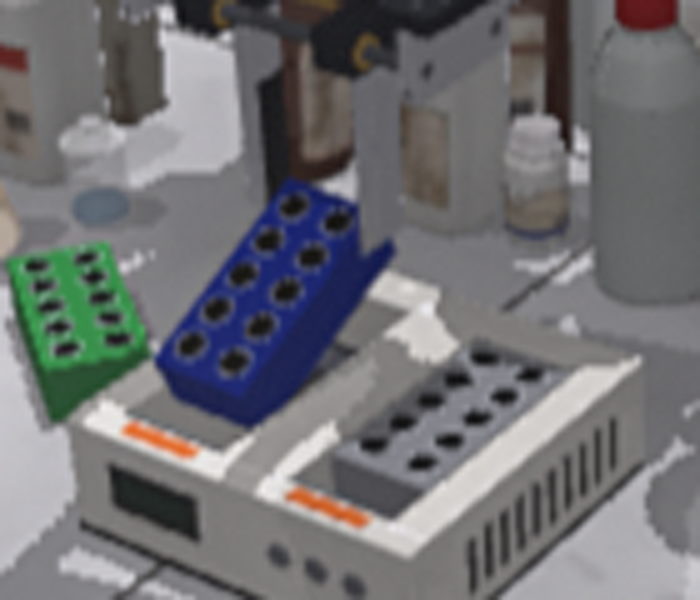

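Block held at its tilt, silver seated. I'll lift on and carry it to the mat.

Call:
send_rows([
  [[0,0,10,0],[0,0,15,0],[0,0,15,0],[0,0,15,0],[0,0,15,0],[0,-5,0,0],[0,-10,0,0],[-2,-18,0,0],[-4,-25,0,0],[-4,-30,0,0],[-5,-30,0,0],[-5,-30,0,0]],
])

```text
time_s: 8.35
ee_pos: [0.5491, 0.0039, 0.1757]
eef_rot: [-3.078, 1.57, -3.07]
force: [-0.4, 0.6, -2.1]
grip_width: 0.0515
```

Call:
send_rows([
  [[-5,-30,0,0],[-5,-30,0,0],[-5,-30,0,0],[-5,-30,0,0],[-5,-30,0,0],[-5,-30,0,0],[0,-25,0,0],[0,-15,0,0],[0,-8,0,0],[0,-2,0,0],[0,0,0,0]],
])

```text
time_s: 9.45
ee_pos: [0.52, -0.2232, 0.1763]
eef_rot: [2.374, 1.57, 2.383]
force: [-0.1, 0.4, -2.7]
grip_width: 0.0514
```

```bash
python3 - <<'E'
from h import *
st()
for n in ["top","scene"]:
    im,d=ctrl.camera(n); np.savez(f"{n}6.npz",im=im,d=d)
    if n=="scene": cv2.imwrite("pics/s6.png",cv2.resize(im[200:380,300:500],None,fx=4,fy=3.3)[:,:,::-1]); continue
    cv2.imwrite("pics/t6.png",cv2.resize(im[160:320,360:560],None,fx=4,fy=3.7)[:,:,::-1])
    p=ctrl.camera_params(n); T=p["cam_to_world"]
    hsv=cv2.cvtColor(im,cv2.COLOR_RGB2HSV); H,S,V=[hsv[...,i] for i in range(3)]
    m=((H>105)&(H<130)&(S>120)); m[:,:380]=0; m[:,520:]=0; m[:190]=0; m[320:]=0
    v,u=np.nonzero(m)
    P=np.array([pt(p,a,b,T,depth=d[b,a]) for a,b in zip(u,v)])*1000
    for x in range(400,620,8):
        s=P[(P[:,0]>=x)&(P[:,0]<x+8)]
        if len(s)>5: print(x+4,len(s),np.round([np.median(s[:,2]),s[:,1].min(),s[:,1].max()],1))
E
```

```text
t 9.45 tcp [ 520.  -223.2  176.3] xax [-0.  0. -1.] jaw deg 90.49 F [-0.13  0.43 -2.68] w 51.4 q [-0.47  0.36  1.51  0.    1.27 -2.05]
444 12 [ 135.4 -198.8 -197.5]
452 17 [ 145.4 -199.5 -197.8]
460 22 [ 148.9 -200.5 -197.7]
468 34 [ 162.6 -203.  -197.7]
476 29 [ 167.9 -204.4 -197.9]
484 50 [ 173.7 -214.6   34.8]
492 8 [ 177.1 -200.5 -162.1]
```

View pics/t6.png

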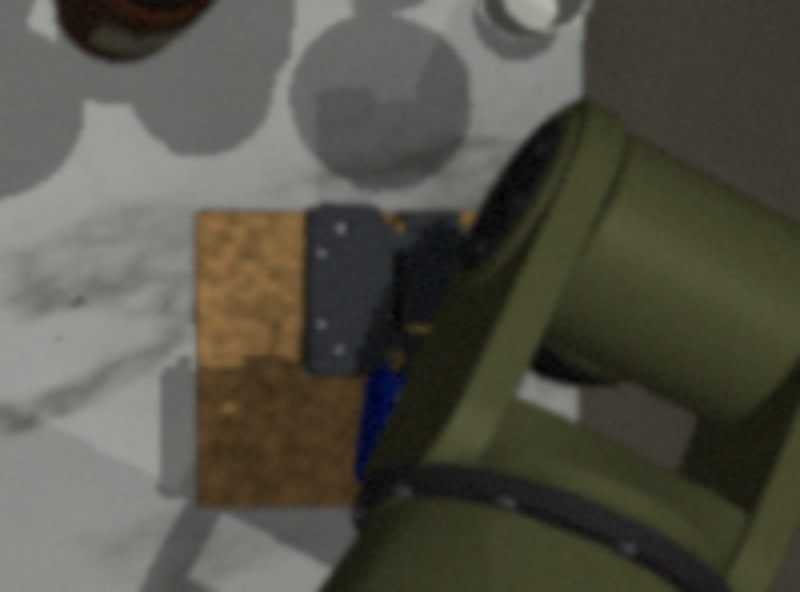

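View pics/s6.png

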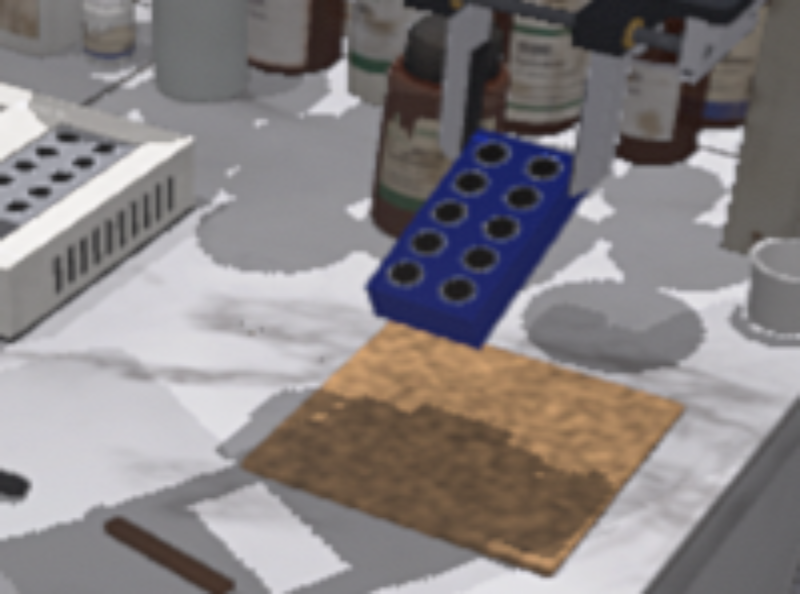

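The block is in the grip above the mat. Now I'll fit its top plane from the scene depth to get the actual tilt.

```bash
cat > plane.py <<'E'
from h import *
import sys
def blue_top(im,d,p,box):
    T=p["cam_to_world"]
    hsv=cv2.cvtColor(im,cv2.COLOR_RGB2HSV); H,S,V=[hsv[...,i] for i in range(3)]
    m=((H>105)&(H<130)&(S>120)); k=np.zeros_like(m); k[box[1]:box[3],box[0]:box[2]]=1; m&=k
    mc=cv2.morphologyEx((m*255).astype(np.uint8),cv2.MORPH_CLOSE,np.ones((9,9)))
    v,u=np.nonzero(mc>0)
    P=np.array([pt(p,a,b,T,depth=d[b,a]) for a,b in zip(u,v) if d[b,a]>0])*1000
    rng=np.random.default_rng(0); best=None
    for _ in range(500):
        q=P[rng.choice(len(P),3,replace=False)]; n=np.cross(q[1]-q[0],q[2]-q[0]); L=np.linalg.norm(n)
        if L<200: continue
        n/=L; i=abs((P-q[0])@n)<2
        if best is None or i.sum()>best.sum(): best=i
    Q=P[best]; c=Q.mean(0); n=np.linalg.svd(Q-c)[2][2]; n*=np.sign(n[2])
    e=np.cross([0,1,0],n); e/=np.linalg.norm(e)
    s=(Q-c)@e; w=(Q-c)@np.cross(n,e)
    print("inl",len(Q),"of",len(P),"normal",n.round(3),"tilt",np.degrees(np.arctan2(-n[0],n[2])).round(1))
    for q in (0.5,2,98,99.5): print(q,"along",np.percentile(s,q).round(1),"across",np.percentile(w,q).round(1))
    mid=c+e*(np.percentile(s,1)+np.percentile(s,99))/2+np.cross(n,e)*(np.percentile(w,1)+np.percentile(w,99))/2
    print("top centre",mid.round(1),"block centre",(mid-16*n).round(1),"e",e.round(3))
    print("-x bottom edge",(mid-55*e-32*n).round(1))
E
python3 - <<'E'
from plane import *
z=np.load("scene6.npz"); blue_top(z["im"],z["d"],ctrl.camera_params("scene"),(380,230,460,315))
E
```

```text
inl 1329 of 1984 normal [-0.417 -0.01   0.909] tilt 24.7
0.5 along -52.1 across -25.4
2 along -50.8 across -24.3
98 along 52.9 across 25.0
99.5 along 55.3 across 26.0
top centre [ 474.1 -222.7  170.4] block centre [ 480.8 -222.6  155.9] e [ 0.909 -0.     0.418]
-x bottom edge [ 437.5 -222.4  118.4]
```

The tilt is 24.7°, so it hasn't slipped. The -x lower edge is at (437.5,-222.4,118), and the target for that edge is x≈442. I'll lower until the edge touches the mat.

Call:
send_rows([
  [[3,0,-10,0],[0,0,-20,0],[0,0,-25,0],[0,0,-20,0],[0,0,-15,0],[0,0,-7,0],[0,0,-5,0],[0,0,0,0],[0,0,0,0]],
])

```text
time_s: 10.45
ee_pos: [0.5234, -0.2237, 0.075]
eef_rot: [-0.467, 1.57, -0.459]
force: [-0.1, 0.3, -1.8]
grip_width: 0.0515
```

Call:
send_rows([
  [[0,0,-3,0],[0,0,-3,0],[0,0,-2,0],[0,0,0,0]],
], newtons=25)

```text
time_s: 10.85
ee_pos: [0.5229, -0.2236, 0.0662]
eef_rot: [2.712, 1.57, 2.72]
force: [-0.7, -0.1, -1.8]
grip_width: 0.0516
```

```bash
python3 - <<'E'
from plane import *
st()
im,d=ctrl.camera("scene"); blue_top(im,d,ctrl.camera_params("scene"),(370,250,470,350))
cv2.imwrite("pics/s7.png",cv2.resize(im[200:380,300:500],None,fx=4,fy=3.3)[:,:,::-1])
E
```

```text
t 10.85 tcp [ 522.9 -223.6   66.2] xax [-0.  0. -1.] jaw deg 90.47 F [-0.75 -0.11 -1.84] w 51.6 q [-0.47  0.49  1.6  -0.    1.05 -2.05]
inl 1116 of 1759 normal [-0.412 -0.011  0.911] tilt 24.3
0.5 along -51.1 across -24.9
2 along -49.6 across -24.0
98 along 53.4 across 24.9
99.5 along 55.0 across 26.1
top centre [ 477.  -223.3   60.1] block centre [ 483.6 -223.1   45.5] e [ 0.911 -0.     0.412]
-x bottom edge [ 440.1 -223.     8.3]
```

View pics/s7.png

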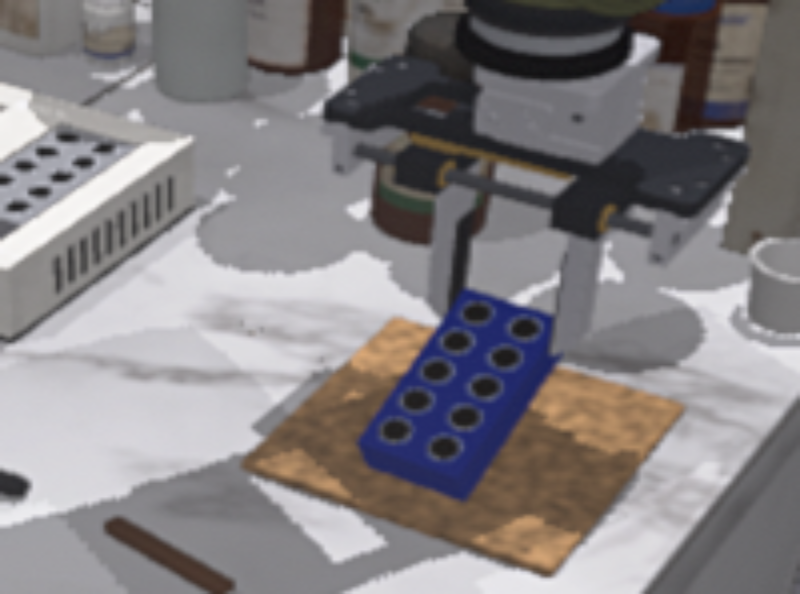

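The edge is at z≈8, just touching, and in x it's at 440–442. I'll rotate it flat along the arc with a lighter grip.

Call:
send_rows([
  [[0,0,-1,0],[1.5,0,-2,0],[1.5,0,-2,0],[1.5,0,-2,0],[1.5,0,-2,0],[1.5,0,-2,0],[1,0,-2,0],[0,0,0,0]],
], newtons=12)

```text
time_s: 11.7
ee_pos: [0.5317, -0.2236, 0.0532]
eef_rot: [-3.038, 1.571, -3.029]
force: [0.6, 0.1, -0.1]
grip_width: 0.0521
```

```bash
python3 - <<'E'
from plane import *
st()
im,d=ctrl.camera("scene"); blue_top(im,d,ctrl.camera_params("scene"),(370,250,470,350))
E
```

```text
t 11.7 tcp [ 531.7 -223.6   53.2] xax [-0. -0. -1.] jaw deg 90.47 F [ 0.6   0.06 -0.11] w 52.1 q [-0.46  0.52  1.58 -0.    1.03 -2.04]
inl 1040 of 1688 normal [-0.278  0.007  0.961] tilt 16.1
0.5 along -51.5 across -25.4
2 along -49.9 across -24.6
98 along 53.4 across 24.7
99.5 along 55.7 across 25.4
top centre [ 484.  -223.6   54.1] block centre [ 488.5 -223.7   38.7] e [ 0.961 -0.     0.278]
-x bottom edge [ 440.1 -223.8    8.1]
```

It rotates as planned with no slip at the edge: tilt is 16.1° and the edge is still at 440.1. Continuing.

Call:
send_rows([
  [[1.5,0,-3,0],[1.5,0,-3,0],[1.5,0,-3,0],[1.5,0,-3,0],[1,0,-3,0],[1,0,-3,0],[1,0,-2.5,0],[1,0,-2,0],[0.5,0,-1.5,0],[0,0,0,0]],
])

```text
time_s: 12.75
ee_pos: [0.5419, -0.2236, 0.0291]
eef_rot: [2.839, 1.57, 2.847]
force: [-1.6, 0.2, 0.1]
grip_width: 0.0518
```

```bash
python3 - <<'E'
from plane import *
st()
im,d=ctrl.camera("scene"); blue_top(im,d,ctrl.camera_params("scene"),(370,250,470,350))
E
```

```text
t 12.75 tcp [ 541.9 -223.6   29.1] xax [-0.001  0.    -1.   ] jaw deg 90.47 F [-1.55  0.24  0.05] w 51.8 q [-0.45  0.58  1.57 -0.    1.   -2.03]
inl 931 of 1526 normal [-0.031  0.012  0.999] tilt 1.8
0.5 along -50.5 across -25.4
2 along -49.6 across -24.5
98 along 53.2 across 24.8
99.5 along 56.2 across 25.8
top centre [ 493.2 -223.5   42.1] block centre [ 493.7 -223.7   26.1] e [ 1.    -0.     0.031]
-x bottom edge [ 439.2 -223.9    8.4]
```

Call:
send_rows([
  [[0,0,-1.5,0],[0,0,-1.5,0],[0,0,-1,0],[0,0,0,0]],
])

```text
time_s: 13.2
ee_pos: [0.5424, -0.2238, 0.0264]
eef_rot: [-0.412, 1.57, -0.404]
force: [-2.8, 2.6, 9.2]
grip_width: 0.0517
```

```bash
python3 - <<'E'
from plane import *
st(); p=ctrl.camera_params("scene")
im,d=ctrl.camera("scene"); blue_top(im,d,p,(370,250,470,350)); np.savez("scene9.npz",im=im,d=d)
z=np.load("scene0.npz")["im"]
for nm,i,lo,hi,S0,box,zp in [("mat",z,5,25,80,(350,280,480,380),.008),("blue",im,105,130,120,(370,250,470,350),.040)]:
    h=cv2.cvtColor(i,cv2.COLOR_RGB2HSV); m=((h[...,0]>lo)&(h[...,0]<hi)&(h[...,1]>S0)); k=np.zeros(m.shape,np.uint8)
    k[box[1]:box[3],box[0]:box[2]]=255; k[~m]=0; k=cv2.morphologyEx(k,cv2.MORPH_CLOSE,np.ones((7,7)))
    c=max(cv2.findContours(k,0,cv2.CHAIN_APPROX_NONE)[0],key=cv2.contourArea)
    P=np.array([pt(p,u,v,p["cam_to_world"],z=zp)[:2] for u,v in c[:,0]])*1000
    print(nm,cv2.minAreaRect(P.astype(np.float32)))
cv2.imwrite("pics/s9.png",cv2.resize(im[200:380,300:500],None,fx=4,fy=3.3)[:,:,::-1])
E
```

```text
t 13.2 tcp [ 542.4 -223.8   26.4] xax [ 0.001 -0.    -1.   ] jaw deg 90.47 F [-2.8   2.61  9.25] w 51.7 q [-0.45  0.58  1.57  0.    0.99 -2.03]
inl 915 of 1505 normal [-0.002  0.003  1.   ] tilt 0.1
0.5 along -51.2 across -25.4
2 along -49.6 across -24.2
98 along 54.1 across 24.7
99.5 along 55.7 across 25.9
top centre [ 494.1 -223.9   40.8] block centre [ 494.1 -224.    24.8] e [ 1.    -0.     0.002]
-x bottom edge [ 439.1 -224.     8.7]
mat ((492.05401611328125, -221.82949829101562), (161.69625854492188, 159.12530517578125), 1.709529995918274)
blue ((481.4391784667969, -228.98611450195312), (138.23829650878906, 62.233131408691406), 1.0861660242080688)
```

View pics/s9.png

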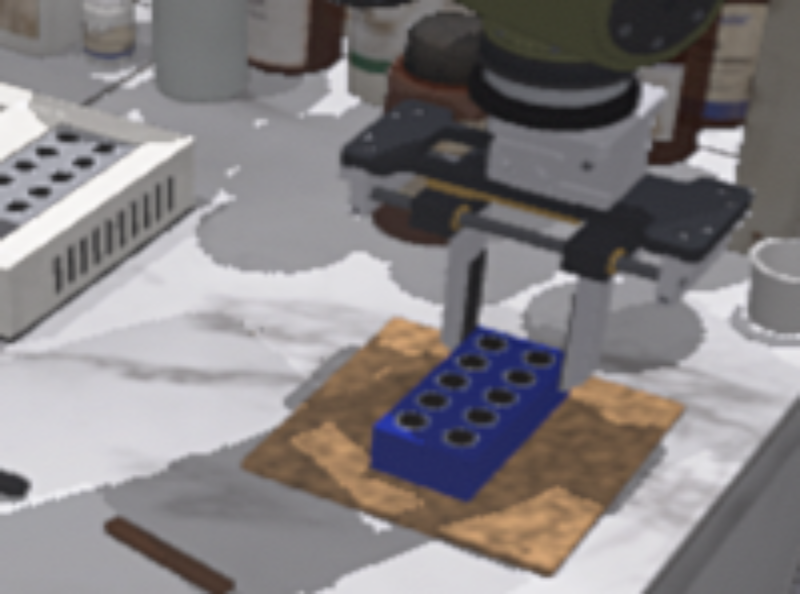

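The block is flat (tilt 0.1°, top at z≈40.8) with centre about (494,-224). The mat centre measures 497 from the top camera and 492 from the scene camera, so it's within a few mm. Releasing and retreating.

Call:
send_rows([
  [[0,0,0,0],[0,0,0,0],[0,0,0,0],[0,0,0,0],[0,0,0,0]],
], grip=-0.5)

```text
time_s: 13.75
ee_pos: [0.542, -0.2236, 0.0254]
eef_rot: [-3.023, 1.571, -3.015]
force: [-0.0, -0.1, 0.3]
grip_width: 0.0706
```

Call:
send_rows([
  [[0,0,10,0],[0,0,25,0],[0,0,40,0],[0,0,40,0],[0,0,40,0],[-20,40,20,0],[-30,40,0,0],[-30,40,0,0],[-30,40,0,0],[-30,40,0,0],[0,0,0,0],[0,0,0,0]],
])

```text
time_s: 14.95
ee_pos: [0.4022, -0.0232, 0.2015]
eef_rot: [-0.206, 1.569, -0.196]
force: [-0.2, -0.2, 0.1]
grip_width: 0.0704
```

```bash
python3 - <<'E'
from plane import *
st(); p=ctrl.camera_params("top")
im,d=ctrl.camera("top")
T=p["cam_to_world"]
for nm,lo,hi,S0,box,zp in [("mat",5,25,80,(395,200,500,310),.008),("blue",105,130,120,(395,200,500,310),.040)]:
    h=cv2.cvtColor(im,cv2.COLOR_RGB2HSV); m=((h[...,0]>lo)&(h[...,0]<hi)&(h[...,1]>S0)); k=np.zeros(m.shape,np.uint8)
    k[box[1]:box[3],box[0]:box[2]]=255; k[~m]=0; k=cv2.morphologyEx(k,cv2.MORPH_CLOSE,np.ones((7,7)))
    c=max(cv2.findContours(k,0,cv2.CHAIN_APPROX_NONE)[0],key=cv2.contourArea)
    P=np.array([pt(p,u,v,T,z=zp)[:2] for u,v in c[:,0]])*1000
    print(nm,cv2.minAreaRect(P.astype(np.float32)))
cv2.imwrite("pics/t10.png",im[:,:,::-1])
im,d=ctrl.camera("scene"); blue_top(im,d,ctrl.camera_params("scene"),(370,250,470,350)); cv2.imwrite("pics/s10.png",im[:,:,::-1])
E
```

```text
t 14.95 tcp [402.2 -23.2 201.5] xax [ 0.002 -0.    -1.   ] jaw deg 90.56 F [-0.18 -0.24  0.08] w 70.4 q [-0.15 -0.03  1.91 -0.    1.26 -1.73]
mat ((496.457275390625, -222.994140625), (158.20323181152344, 158.5563201904297), 1.7910737991333008)
blue ((497.4052734375, -222.39353942871094), (108.65928649902344, 53.581050872802734), 1.262686848640442)
inl 927 of 1521 normal [-0.003 -0.009  1.   ] tilt 0.2
0.5 along -50.9 across -24.7
2 along -49.9 across -24.2
98 along 54.1 across 25.4
99.5 along 56.0 across 26.5
top centre [ 493.9 -224.    40.9] block centre [ 493.9 -223.9   24.9] e [ 1.    -0.     0.003]
-x bottom edge [ 439.  -223.7    8.7]
```

View pics/t10.png

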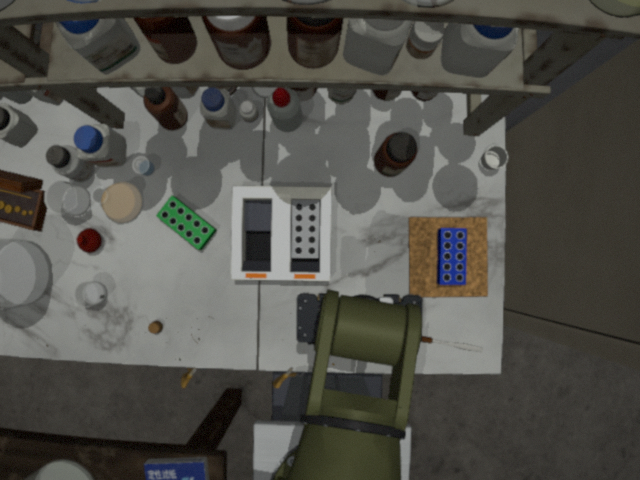

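View pics/s10.png

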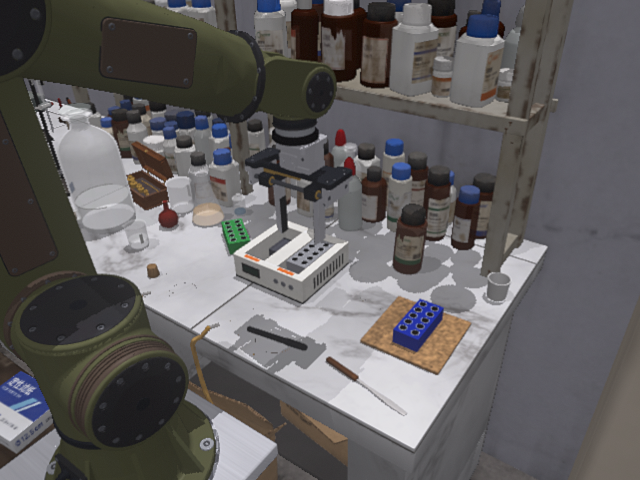

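The blue block lies flat, holes up, at (452,257) on the mat in the top view, about 1 mm from the mat centre by the same camera. Silver is seated at (305,228), green is untouched, and the robot is clear of everything. Handing in.

```bash
python3 -c "
from station import ctrl
print(ctrl.hand_in())"
```

```text
the job is handed in; nothing more can be done
None
```

The blue block is out of the bath and lying flat, holes up, in the middle of the cork mat. I handed the job in at about 15 s of the 38 s allowed.

**What I did:**
- I pressed the block's end by the orange mark until it toppled and stayed up by itself at about 24.6°.
- I gripped the raised end across the 52 mm and lifted it clear of the bath.
- I touched its low edge to the mat, rotated it flat in a light grip, released it and backed the arm away.

**Last checks:**
- **Flatness:** tilt was 0.2° with the top at z ≈ 41 mm, where 40 mm is expected.
- **Position:** the top camera put the block centre at (497.4, -222.4) mm and the mat centre at (496.5, -223.0) mm, about 1 mm apart.
- **Other blocks:** silver was still seated and green had not been touched.
- **Robot:** it was touching nothing.

**Disagreement:** the scene camera put the block centre at x ≈ 494 mm and the mat centre at about 492 mm. That is 3 to 5 mm off the top camera, but it still shows the block within about 3 mm of the mat centre.

**Forces:** at the end of the press, with the block already bottomed out, the wrist read about 16 N. That is more than the 3 N needed to tip it, and the highest of the readings I took. It is well under the 40 N and 120 N limits.

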